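# Hang the first-aid caddy on the peg board hook

## Robot

A 6-joint arm with a two-finger parallel gripper is mounted at the origin on the work surface. World frame = base frame: x ahead of the robot, y to its left, z up, the work surface at z = 0. Lengths are in m, angles in rad, forces in N, time in s.
With the tool pointing down it reaches from about 0.325 to 0.925 m from the base axis. Payload 3.1 kg.
Tool frame: the origin (TCP) lies at the very end of the fingers, on their centre line; the grasp point (between the pads) lies 19 mm behind it; z points along the fingers, y is the direction in which the jaws open and shut (so a half turn about z gives the same grasp; the last joint's range is limited). The gripper opens to 85 mm and grips with 20 to 120 N. Pads are 22 mm wide; open, the fingers measure 114 mm over their backs; the gripper's body (76 mm by 85 mm) begins 54 mm behind the grasp point. The pads swing forward as they close: fully open they stand 13 mm farther back than shut.
Start: joints at [1.092, 0.217, 1.613, -0, 1.311, -0.112], TCP at [0.224, 0.583, 0.202] pointing down, gripper open.
Joint ranges: [-2.75, 2.75], [-0.78, 2.1], [0.31, 2.55], [-1.13, 4.27], [0.13, 2.63], [-2.58, 2.58]. Speed limits (rad/s): [2.79, 2.79, 3.14, 3.14, 3.14, 3.14].

## Interface

Orientations are given as a rotation vector (axis times angle).
In Python, from rig import bot gives the robot as it stands. The module is installed in compiled form; this text tells all that it offers.
- The arm moves only by the tool jog_arm, never from a script. Its argument "motion" is a list of rows, each a list of 3 entries, a list of its own where there are three numbers: the closure in counts, from 0 (fully open) to 255 (shut), then the shift along the tool's x, y, z in m, then the turn about the tool's z in degrees. A call has exactly 8 rows; each row is the pose to reach, as a shift and turn from the pose measured when the call began, along the tool's axes at that moment; what a row does not reach only later rows make up. A row lasts 1/12 s, in which the tool goes at most 41.7 mm and 7.16 degrees, less where a joint would pass 70% of its speed; a pose out of reach is approached as far as the arm can. A call with a gripper value outside its range is refused whole. The fingers move at their own pace and stop on an object; "force" is the grip in N (left out, the last holds). Time passes only in rows, so rows that repeat a pose let the fingers close, or fill a call up. It gives the time, the measured TCP pose, the force and the opening at its end, in the units of the state.
- bot.state(): the state, without advancing time (a new reading comes with each control period).
- bot.capture(name): name is "scene" or "side" or "wrist"; returns the picture (420x560x3 uint8, red, green, blue); there is no depth.
- bot.camera_params(name): a dict with "mtx" (3x3 intrinsics, pixels), "position" and "attitude" of the camera in the world; the wrist camera has in their place "T_tool_cam" (4x4, takes a point from camera to tool coordinates, whose origin is the TCP and whose axes are the flange's). Camera axes: x right, y down, z forward; pixel columns grow to the right and rows downward; lengths in m; the calibration is good to about 2 mm. A picture is of the moment at which its call begins: read the wrist's pose just before it. camera_params takes no time and is no camera call.
- bot.sign_off(): hands the job in, once; it reports no verdict.
The state is a dict: "time_s": time; "q": joint angles; "joint_velocities": joint speeds; "effort": joint torques, N m; "tcp_pos": TCP position; "ee_rot": TCP orientation; "contact_force": force on the tool from outside, world axes, zero at the start; "torque": the same for the moment, N m; "gripper_width": opening from 0.0 (shut) to 1.0 (fully open).
Only numpy, scipy, OpenCV 4.12 (cv2) and the standard library are available. Lean on these libraries where they do the work, as an engineer would, in place of code of your own. Each camera call takes 0.05 s, during which the arm holds its last target.

## Task

Hang the small caddy with the carrying handle on the empty long hook of the peg board, by its handle, so that it hangs freely and straight with the hook under the middle of the handle. Keep it upright on the way so that nothing falls out, and leave the tray without a handle and the round tin where they are.

Things in the scene. Friction and masses are not known exactly. Their poses are not given: they have to be found in the camera images.
- caddy_handle (a point): Centre of the caddy's grip board (12 mm thick in x, 92 long in y, 50 high), 125 mm above the caddy's underside. Caddy: loose grey plastic open box 70 (x) x 110 (y) x 45 mm high, 0.25 kg, upright on the worktop; two posts carry the grip board across its top. The opening below the grip board, for a hook along x, is 72 mm wide and 55 high, down to the rim. z up; x and -x are alike.
- hook_seat (a point): Top of the empty long steel hook, where the handle should rest, 194 mm above the worktop. The hook is a fixed level wire, 8 mm thick, standing 140 mm out from the face of a peg board. This point is 75 mm out from the face, 65 mm short of the turned-up end, whose top is 18 mm above this point and 6 mm farther out. z up; -x points along the hook away from the board to its free end; y across.
- board: White painted upright peg board, fixed, at the robot's right: 520 mm wide (y), 15 thick (x), 235 high; origin at the middle of its foot, -x is its front. The hook is at y = 0. It also carries a torch, a pill organiser, a splint in a clip and a magnifier, all fixed, 85 mm or more to the sides of the hook and at most 50 mm out from the face.
- tray: Bystander: loose grey plastic open tray, 70 x 110 mm, 45 mm high, the same box as the caddy but without a handle, on the worktop; origin at the centre of its underside.
- tin: Bystander: loose round steel safety-pin tin, 75 mm diameter, 35 mm high, on the worktop; origin at the centre of its underside.

How it is judged:
At the end, for the whole second after the job is handed in: The caddy hangs at rest from the hook: the grip board lies over the wire between the board and the turned-up end, its centre within 25 mm sideways of the wire and 10 to 40 mm above the top of the wire, the caddy within 17 degrees of upright and its weight on the hook (x of caddy_handle in the frame of hook_seat between -0.07 and 0.06 m and y of caddy_handle in the frame of hook_seat between -0.025 and 0.025 m and z of caddy_handle in the frame of hook_seat between 0.01 and 0.04 m and angle between caddy_handle's own z axis and vertical below 0.3 rad and contact force between caddy and board above 0.8 N and linear speed of caddy below 0.05 m/s and angular speed of caddy below 0.4 rad/s); the robot touches nothing.
It fails at once if the caddy is tipped by more than 45 degrees (angle between caddy_handle's own z axis and vertical above 0.785 rad).
It fails at once if the tray without a handle is moved by more than 30 mm (distance of tray from where it was at the start of the episode above 0.03 m).
It fails at once if the tin is moved by more than 30 mm (distance of tin from where it was at the start of the episode above 0.03 m).
It also fails if it takes over 42 s, if anything falls off the work surface, if the arm or the gripper's body presses on something with over 40 N, if the wrist force passes 120 N, or if a joint passes its speed limit or range.

## Working session

There is one attempt and no reset: what is moved stays moved. The work goes in short steps, Python scripts to look and compute and a tool call to move; the robot and the scene stay as the last step left them, time stands still between calls to the robot, and variables do not carry over. Pictures are saved under pics/ and viewed, and the job is handed in when it is done.

Besides the shell and the picture viewer there is one more tool, called after "Call:" as a command line: name --argument value ..., lists and objects as JSON in quotes. jog_arm: Moves the arm, as the interface text tells. Its arguments: {"type":"object","properties":{"motion":{"type":"array","items":{"type":"array"}},"force":{"type":"number"}},"required":["motion"]}

```bash
mkdir -p pics; cat > h.py <<'E'
import numpy as np, cv2
from scipy.spatial.transform import Rotation as R
from rig import bot
def snap(n,f):
    s=bot.state(); im=bot.capture(n); cv2.imwrite('pics/'+f,im[:,:,::-1]); return s,im
E
python3 - <<'E'
from h import *
s=bot.state(); print({k:np.round(v,3).tolist() for k,v in s.items()})
for n in("scene","side","wrist"): print(n,bot.camera_params(n))
for n in("scene","side","wrist"): snap(n,n+'0.png')
E
```

```text
{'time_s': 0.0, 'q': [1.092, 0.218, 1.615, -0.0, 1.311, -0.112], 'joint_velocities': [0.0, 0.0, 0.001, 0.0, 0.002, 0.0], 'effort': [0.001, -39.684, -30.386, -0.0, 0.009, 0.0], 'tcp_pos': [0.224, 0.583, 0.201], 'ee_rot': [-0.573, -3.088, 0.004], 'contact_force': [0.498, 0.03, 0.143], 'torque': [-0.029, 0.023, -0.047], 'gripper_width': 0.996}
scene {'mtx': array([[400.30284837,   0.        , 277.52535383],
       [  0.        , 400.30284837, 208.51033152],
       [  0.        ,   0.        ,   1.        ]]), 'position': array([1.11804944, 0.12038118, 0.6010115 ]), 'attitude': array([-1.42457575, -1.94909097,  1.01738145])}
side {'mtx': array([[416.6637526 ,   0.        , 277.08180129],
       [  0.        , 416.6637526 , 207.74741702],
       [  0.        ,   0.        ,   1.        ]]), 'position': array([ 0.3343061 , -0.64503608,  0.80958617]), 'attitude': array([-2.363416  ,  0.33885576, -0.14693508])}
wrist {'mtx': array([[365.0786311 ,   0.        , 282.01398588],
       [  0.        , 365.0786311 , 207.95990961],
       [  0.        ,   0.        ,   1.        ]]), 'T_tool_cam': array([[ 8.34152551e-04, -9.60978622e-01, -2.76621389e-01,
         6.94871210e-02],
       [ 9.99999022e-01,  4.91031367e-04,  1.30966405e-03,
         7.18825403e-04],
       [-1.12272938e-03, -2.76622211e-01,  9.60978091e-01,
        -1.71705357e-01],
       [ 0.00000000e+00,  0.00000000e+00,  0.00000000e+00,
         1.00000000e+00]])}
```

View pics/scene0.png

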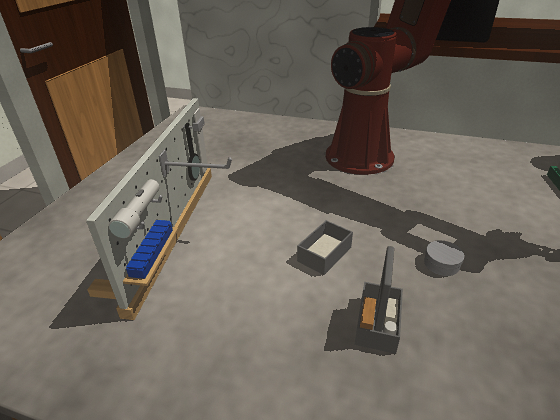

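View pics/side0.png

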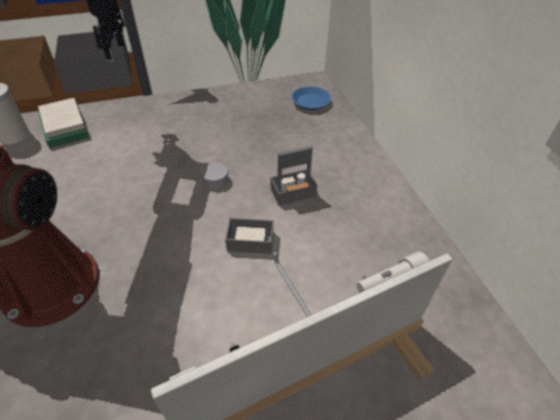

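View pics/wrist0.png

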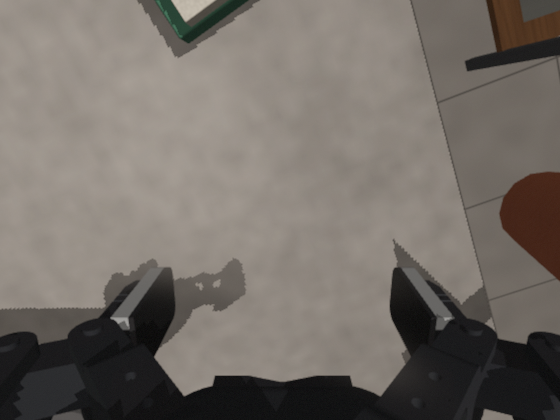

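The scene view shows the caddy at about (380,315) with its grip board seen edge-on near (388,270), the tray at (325,247), the tin at (445,258), and the hook from (165,163) to its tip at (229,162). In the side view the grip board is near (295,160), the tray at (250,238), the tin at (216,175) and the hook runs from (277,257) to (308,315). I'll zoom in for exact pixels.

```bash
python3 - <<'E'
import cv2,numpy as np
a=cv2.imread('pics/scene0.png');b=cv2.imread('pics/side0.png')
def c(im,x,y,w,h,k):return cv2.resize(im[y:y+h,x:x+w],None,fx=k,fy=k,interpolation=cv2.INTER_NEAREST)
A=c(a,340,240,80,120,5);B=c(b,260,140,64,120,5)
cv2.imwrite('pics/z1.png',np.hstack([A,B]))
cv2.imwrite('pics/z2.png',np.hstack([c(a,150,140,90,60,4),c(b,260,240,60,60,4)[:240]]))
cv2.imwrite('pics/z3.png',c(b,260,240,80,100,5))
E
```

```text
(no output)
```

View pics/z1.png

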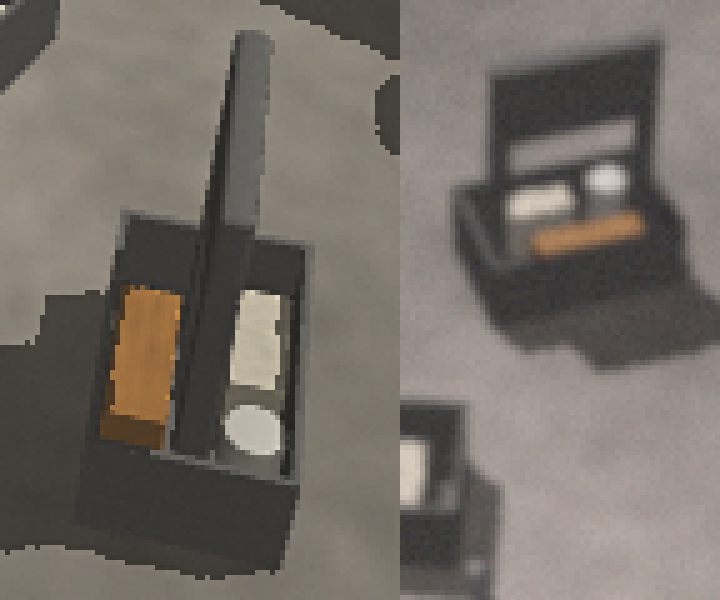

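View pics/z2.png

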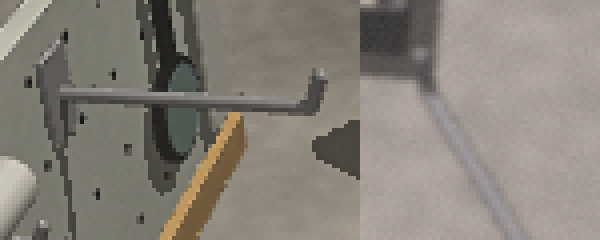

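View pics/z3.png

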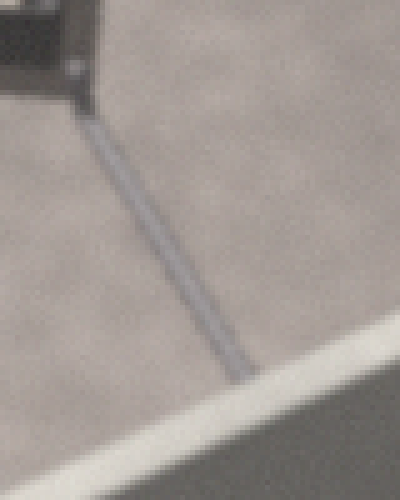

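```bash
cat >> h.py <<'E'
def ray(n,uv,s=None):
    p=bot.camera_params(n)
    if 'position' in p: o=p['position'];M=R.from_rotvec(p['attitude']).as_matrix()
    else:
        Rt=R.from_rotvec(s['ee_rot']).as_matrix();T=p['T_tool_cam'];o=Rt@T[:3,3]+s['tcp_pos'];M=Rt@T[:3,:3]
    d=M@np.linalg.inv(p['mtx'])@np.array([*uv,1.]);return o,d/np.linalg.norm(d)
def plane(n,uv,z,s=None):
    o,d=ray(n,uv,s);return o+d*(z-o[2])/d[2]
def tri(*rs):
    A=sum(np.eye(3)-np.outer(d,d) for o,d in rs);b=sum((np.eye(3)-np.outer(d,d))@o for o,d in rs)
    x=np.linalg.solve(A,b);return x.round(4),[round(float(np.linalg.norm((np.eye(3)-np.outer(d,d))@(x-o))),4) for o,d in rs]
E
python3 - <<'E'
from h import *
print('far/left top',tri(ray('scene',(391,246.5)),ray('side',(278,154))))
print('near/right top',tri(ray('scene',(388.2,284.8)),ray('side',(312,148.6))))
for uv in((391,246.5),(388.2,284.8)):print('scene z.15',plane('scene',uv,.15))
for uv in((278,154),(312,148.6)):print('side z.15',plane('side',uv,.15))
print('tip',tri(ray('scene',(229.7,157.5)),ray('side',(275,253.6))))
print('corner',tri(ray('scene',(226.2,166.2)),ray('side',(278,263))))
# intersect planes of the wire
def pl(n,a,b):
    o,d=ray(n,a);_,e=ray(n,b);m=np.cross(d,e);return m/np.linalg.norm(m),o
m1,o1=pl('scene',(165.5,163.2),(226.2,166.2));m2,o2=pl('side',(278,263),(308,315))
print('wire dir',np.cross(m1,m2)/np.linalg.norm(np.cross(m1,m2)))
for uv in((165.5,163.2),(226.2,166.2)):
    o,d=ray('scene',uv);x=o+d*(m2@(o2-o))/(m2@d);print('wire pt',x,'z.19',plane('scene',uv,.19))
for uv in((278,263),(308,315)):print('side z.19',plane('side',uv,.19))
for n,u in(('scene',(325,242)),('side',(250,236))):print('tray',plane(n,u,.03))
for n,u in(('scene',(443,251)),('side',(216,170))):print('tin',plane(n,u,.035))
E
```

```text
far/left top (array([0.5735, 0.1319, 0.1469]), [0.0007, 0.0007])
near/right top (array([0.6634, 0.1351, 0.144 ]), [0.0015, 0.0015])
scene z.15 [0.57798872 0.13143634 0.15      ]
scene z.15 [0.6677901  0.13590213 0.15      ]
side z.15 [0.57215965 0.1291585  0.15      ]
side z.15 [0.66082816 0.12614417 0.15      ]
tip (array([ 0.4652, -0.2087,  0.2095]), [0.0001, 0.0001])
corner (array([ 0.4689, -0.2168,  0.19  ]), [0.0003, 0.0003])
wire dir [-0.15628879  0.9875911   0.01541523]
wire pt [ 0.48968536 -0.34864829  0.18767734] z.19 [ 0.49321634 -0.34601266  0.19      ]
wire pt [ 0.46886988 -0.21711498  0.18973044] z.19 [ 0.46929537 -0.21689377  0.19      ]
side z.19 [ 0.46868398 -0.21646964  0.19      ]
side z.19 [ 0.48620311 -0.33081458  0.19      ]
tray [ 0.46047407 -0.00315304  0.03      ]
tray [ 0.46113035 -0.01022508  0.03      ]
tin [0.42362822 0.23799222 0.035     ]
tin [0.426692   0.24432306 0.035     ]
```

The measurements agree with the text: grip top at about 0.145–0.15 m and 90 mm long, hook tip at 0.2095 (expected 0.212), and wire centre at 0.19. Next I'll move above the caddy for a wrist view.

```bash
cat >> h.py <<'E'
def to(p,yaw):
    # yaw: world heading (deg) wanted of tool y axis
    s=bot.state();M=R.from_rotvec(s['ee_rot']).as_matrix()
    d=M.T@(np.array(p)-s['tcp_pos']);y=np.degrees(np.arctan2(M[1,1],M[0,1]))
    print('t',round(s['time_s'],2),'tcp',np.round(s['tcp_pos'],4),'yaw',y.round(2),'toolz',M[:,2].round(4),'| shift',d.round(4),'turn',round(-(yaw-y),2))
E
python3 -c "
from h import *
to((.62,.133,.27),92.5)"
```

```text
t 0.15 tcp [0.2238 0.5828 0.2011] yaw 68.98 toolz [-8.0e-04 -1.6e-03 -1.0e+00] | shift [-0.5311 -0.2779 -0.0685] turn -23.52
```

Call:
jog_arm --motion '[[0,[-0.035,-0.018,-0.02],-3],[0,[-0.07,-0.036,-0.04],-6],[0,[-0.105,-0.055,-0.068],-9],[0,[-0.14,-0.073,-0.068],-12],[0,[-0.175,-0.091,-0.068],-15],[0,[-0.21,-0.11,-0.068],-18],[0,[-0.245,-0.128,-0.068],-21],[0,[-0.28,-0.146,-0.068],-23.5]]' --force 40

```text
time_s: 0.82
tcp_pos: [0.4337, 0.3444, 0.2692]
ee_rot: [0.072, -3.14, 0.003]
contact_force: [0.5, 0.3, -0.3]
gripper_width: 0.999
```

```bash
python3 -c "
from h import *
to((.62,.133,.27),92.5)"
```

```text
t 0.82 tcp [0.4337 0.3444 0.2692] yaw 92.63 toolz [-9.0e-04 -1.8e-03 -1.0e+00] | shift [-0.1764 -0.2197 -0.0006] turn 0.13
```

Call:
jog_arm --motion '[[0,[-0.026,-0.032,0],0],[0,[-0.05,-0.062,0],0],[0,[-0.075,-0.093,0],0],[0,[-0.1,-0.124,0],0],[0,[-0.125,-0.155,0],0],[0,[-0.15,-0.187,0],0],[0,[-0.17,-0.212,0],0],[0,[-0.176,-0.22,0],0]]'

```text
time_s: 1.48
tcp_pos: [0.622, 0.1282, 0.2685]
ee_rot: [0.065, -3.14, 0.006]
contact_force: [-1.4, 0.5, -0.6]
gripper_width: 1.002
```

```bash
python3 -c "
from h import *
snap('wrist','w1.png')
to((.62,.133,.27),92.5)"
```

```text
t 1.53 tcp [0.6218 0.1286 0.2684] yaw 92.37 toolz [-8.0e-04 -3.5e-03 -1.0e+00] | shift [ 0.0016  0.0045 -0.0016] turn -0.13
```

View pics/w1.png

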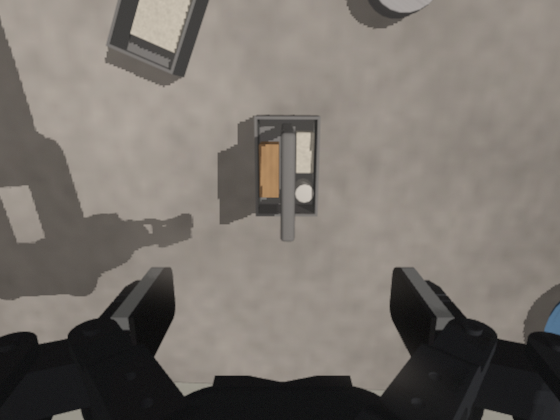

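The wrist view shows the grip board's top face running from about (288.5,125) to (288,241), parallel to the image's vertical axis and so square to the jaws. I'll measure its edges.

```bash
python3 - <<'E'
from h import *
im=cv2.imread('pics/w1.png');s=bot.state()
g=cv2.cvtColor(im,cv2.COLOR_BGR2GRAY).astype(int)
for v in (150,180,205,230,236,240,244):print(v,g[v,276:302].tolist())
print(g[115:135,288].tolist(), g[234:246,288].tolist())
a=plane('wrist',(288.3,125),.15,s);b=plane('wrist',(288,241),.15,s);print(a,b,np.linalg.norm(a-b),(a+b)/2,np.degrees(np.arctan2(*(b-a)[1::-1])))
print('tri',tri(ray('wrist',(288.3,125),s),ray('scene',(391,246.5))),tri(ray('wrist',(288,241),s),ray('scene',(388.2,284.8))))
print('tri side',tri(ray('wrist',(288.3,125),s),ray('side',(278,154))),tri(ray('wrist',(288,241),s),ray('side',(312,148.6))))
E
```

```text
150 [141, 143, 128, 111, 103, 85, 96, 108, 117, 120, 122, 122, 123, 125, 126, 128, 127, 123, 115, 99, 151, 184, 185, 185, 186, 187]
180 [135, 136, 121, 108, 100, 78, 95, 109, 118, 120, 121, 123, 124, 124, 125, 126, 125, 122, 107, 82, 72, 78, 86, 88, 90, 88]
205 [54, 57, 60, 60, 60, 72, 93, 109, 117, 119, 121, 122, 123, 123, 124, 124, 123, 117, 98, 70, 63, 60, 55, 52, 53, 52]
230 [143, 143, 142, 135, 108, 81, 92, 108, 117, 119, 121, 121, 121, 123, 123, 123, 122, 114, 119, 134, 140, 141, 142, 143, 143, 144]
236 [141, 141, 140, 134, 108, 82, 92, 108, 118, 118, 121, 121, 122, 119, 121, 123, 121, 114, 117, 133, 138, 139, 139, 139, 140, 140]
240 [138, 139, 139, 139, 135, 117, 103, 103, 107, 110, 111, 112, 112, 112, 115, 116, 117, 123, 135, 138, 137, 138, 138, 139, 139, 139]
244 [139, 138, 139, 138, 138, 139, 139, 139, 139, 139, 140, 139, 139, 139, 138, 138, 137, 138, 137, 137, 137, 136, 137, 137, 138, 138]
[96, 102, 124, 121, 101, 75, 73, 73, 68, 64, 64, 64, 64, 64, 64, 64, 66, 75, 100, 115] [121, 122, 122, 122, 122, 119, 112, 117, 132, 139, 139, 138]
[0.56889926 0.13152917 0.15      ] [0.66500472 0.13578158 0.15      ] 0.09619948674197723 [0.61695199 0.13365537 0.15      ] 2.533534604138629
tri (array([0.5693, 0.1316, 0.1427]), [0.0, 0.0]) (array([0.6658, 0.1359, 0.148 ]), [0.0001, 0.0001])
tri side (array([0.5708, 0.1311, 0.1487]), [0.0019, 0.0019]) (array([0.6665, 0.1362, 0.1419]), [0.0015, 0.0015])
```

Discounting the dark end face (v from 123 to 133), the top runs x 0.574–0.665. That is 91 mm long, centred at (0.6195, 0.134), with yaw 2.5° and height about 0.145–0.15. I'll descend to TCP z = 0.115.

```bash
python3 -c "
from h import *
to((.6195,.134,.115),92.5)"
```

```text
t 1.53 tcp [0.6218 0.1286 0.2684] yaw 92.37 toolz [-8.0e-04 -3.5e-03 -1.0e+00] | shift [0.0019 0.0061 0.1534] turn -0.13
```

Call:
jog_arm --motion '[[0,[0.002,0.005,0.02],0],[0,[0.002,0.005,0.045],0],[0,[0.002,0.005,0.075],0],[0,[0.002,0.005,0.1],0],[0,[0.002,0.005,0.125],0],[0,[0.002,0.005,0.145],0],[0,[0.002,0.006,0.153],0],[0,[0.002,0.006,0.153],0]]'

```text
time_s: 2.2
tcp_pos: [0.6162, 0.1349, 0.1122]
ee_rot: [0.066, -3.133, 0.005]
contact_force: [-0.6, -0.2, -0.2]
gripper_width: 1.0
```

```bash
python3 -c "
from h import *
snap('wrist','w2.png')
to((.6195,.134,.115),92.5)"
```

```text
t 2.25 tcp [0.618  0.1348 0.1144] yaw 92.42 toolz [-0.0036 -0.0034 -1.    ] | shift [-0.0014 -0.0009 -0.0006] turn -0.08
```

View pics/w2.png

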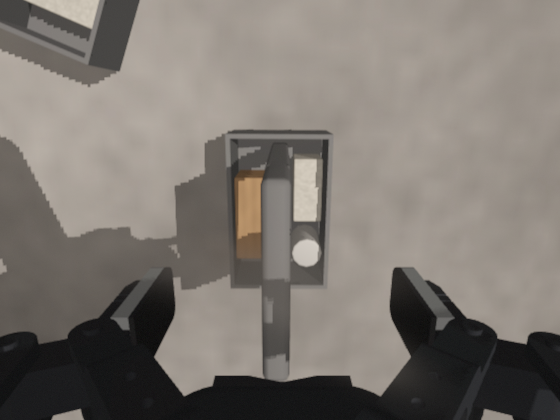

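The grip board lies between the pads at u≈276, about 2 mm off the jaw centre, with its top spanning v 183–378. I'll close the gripper.

Call:
jog_arm --motion '[[120,[0,0.001,0],0],[200,[0,0.001,0],0],[255,[0,0.001,0],0],[255,[0,0.001,0],0],[255,[0,0.001,0],0],[255,[0,0.001,0],0],[255,[0,0.001,0],0],[255,[0,0.001,0],0]]' --force 60

```text
time_s: 2.92
tcp_pos: [0.6187, 0.1355, 0.1152]
ee_rot: [0.066, -3.139, 0.006]
contact_force: [-0.4, -1.2, 3.5]
gripper_width: 0.113
```

```bash
python3 -c "
from h import *
to((.6195,.134,.265),92.5); print(bot.state()['gripper_width']*85, bot.state()['contact_force'])"
```

```text
t 2.92 tcp [0.6187 0.1355 0.1152] yaw 92.41 toolz [-0.0021 -0.0038 -1.    ] | shift [-0.0004 -0.0021 -0.1498] turn -0.09
9.582749408608151 [-0.3776364  -1.23099757  3.51209968]
```

Call:
jog_arm --motion '[[255,[0,0,-0.005],0],[255,[0,0,-0.015],0],[255,[0,0,-0.03],0],[255,[0,0,-0.05],0],[255,[0,0,-0.075],0],[255,[0,0,-0.1],0],[255,[0,0,-0.12],0],[255,[0,0,-0.125],0]]'

```text
time_s: 3.58
tcp_pos: [0.6213, 0.1365, 0.2457]
ee_rot: [-0.066, 3.135, -0.004]
contact_force: [1.5, 0.4, 0.0]
gripper_width: 0.115
```

```bash
python3 -c "
from h import *
snap('scene','s3.png');snap('side','d3.png')
p=np.array([.477,-.276]);u=np.array([-.157,.988]);q=p+.13*u;print(q)
to((*q,.25),99)
to((*q,.25),92.4)
a=cv2.imread('pics/s3.png')[150:400,250:500];b=cv2.imread('pics/d3.png')[50:300,180:430]
cv2.imwrite('pics/m3.png',cv2.resize(np.hstack([a,b]),None,fx=1.5,fy=1.5))
"
```

```text
[ 0.45659 -0.14756]
t 3.68 tcp [0.6199 0.1363 0.2422] yaw 92.42 toolz [ 0.0015 -0.0032 -1.    ] | shift [ 0.1751 -0.2767 -0.0071] turn -6.58
t 3.68 tcp [0.6199 0.1363 0.2422] yaw 92.42 toolz [ 0.0015 -0.0032 -1.    ] | shift [ 0.1751 -0.2767 -0.0071] turn 0.02
```

View pics/m3.png

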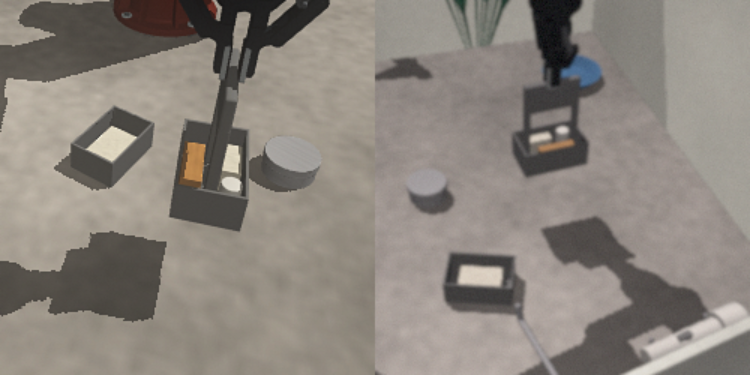

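The scene and side views show the caddy lifted, held upright with its contents in place, and the tray and tin undisturbed. I'll carry it smoothly towards the free end of the hook.

Call:
jog_arm --motion '[[255,[0.004,-0.006,0],0],[255,[0.012,-0.018,0],-1],[255,[0.022,-0.034,0],-2],[255,[0.033,-0.052,0],-3],[255,[0.045,-0.071,0],-4],[255,[0.058,-0.092,0],-5],[255,[0.07,-0.111,0],-6],[255,[0.08,-0.127,0],-6.6]]'

```text
time_s: 4.35
tcp_pos: [0.5424, 0.0046, 0.2396]
ee_rot: [0.247, -3.128, 0.005]
contact_force: [-0.0, 0.9, -1.8]
gripper_width: 0.116
```

```bash
python3 -c "
from h import *
to((.4566,-.1476,.243),99)
"
```

```text
t 4.35 tcp [0.5424 0.0046 0.2396] yaw 99.03 toolz [-0.004  -0.0033 -1.    ] | shift [ 0.1086 -0.1368 -0.0026] turn 0.03
```

Call:
jog_arm --motion '[[255,[0.013,-0.016,-0.002],0],[255,[0.028,-0.035,-0.004],0],[255,[0.046,-0.058,-0.004],0],[255,[0.065,-0.082,-0.004],0],[255,[0.082,-0.103,-0.004],0],[255,[0.097,-0.122,-0.004],0],[255,[0.107,-0.134,-0.004],0],[255,[0.109,-0.137,-0.004],0]]'

```text
time_s: 5.02
tcp_pos: [0.4532, -0.1493, 0.2419]
ee_rot: [0.242, -3.123, 0.003]
contact_force: [1.3, 1.0, -1.4]
gripper_width: 0.117
```

Call:
jog_arm --motion '[[255,[0,0,0],0],[255,[0,0,0],0],[255,[0,0,0],0],[255,[0,0,0],0],[255,[0,0,0],0],[255,[0,0,0],0],[255,[0,0,0],0],[255,[0,0,0],0]]'

```text
time_s: 5.68
tcp_pos: [0.4534, -0.1491, 0.242]
ee_rot: [0.243, -3.123, 0.003]
contact_force: [0.1, 0.3, -2.8]
gripper_width: 0.11
```

```bash
python3 -c "
from h import *
snap('scene','s4.png');snap('side','d4.png')
to((.4566,-.1476,.243),99)
a=cv2.imread('pics/s4.png')[60:260,130:330];b=cv2.imread('pics/d4.png')[150:350,200:400]
cv2.imwrite('pics/m4.png',cv2.resize(np.hstack([a,b]),None,fx=2,fy=2))
"
```

```text
t 5.78 tcp [ 0.4533 -0.1492  0.242 ] yaw 98.88 toolz [-0.0089 -0.0026 -1.    ] | shift [-0.0035  0.0011 -0.001 ] turn -0.12
```

View pics/m4.png

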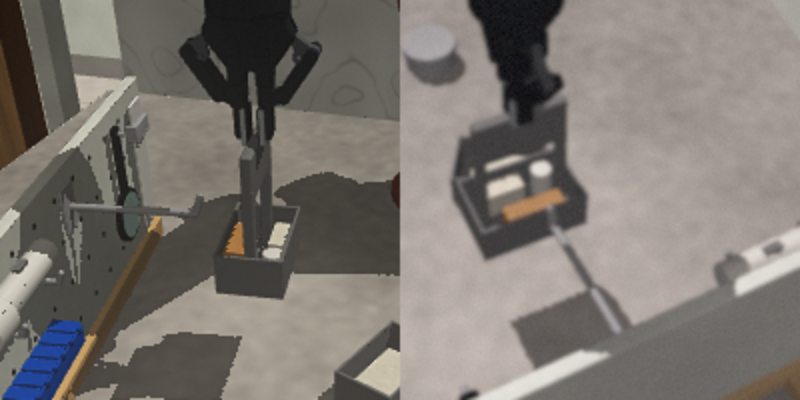

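```bash
python3 -c "
from h import *
a=cv2.imread('pics/s4.png')[120:220,215:295];b=cv2.imread('pics/d4.png')[185:285,220:300]
cv2.imwrite('pics/z4.png',cv2.resize(np.hstack([a,b]),None,fx=5,fy=5,interpolation=0))
"
```

```text
(no output)
```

View pics/z4.png

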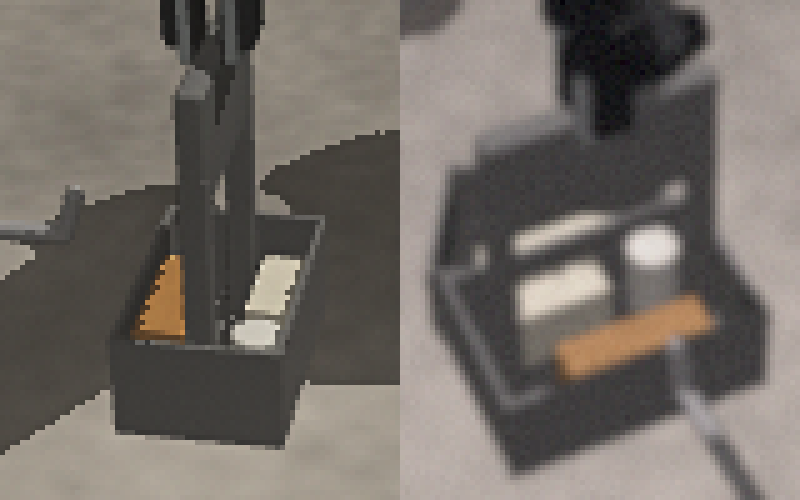

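```bash
python3 -c "
from h import *
print(tri(ray('scene',(253.4,138.5)),ray('side',(282.4,200))))
for n,u in(('scene',(253.4,138.5)),('side',(282.4,200)),('side',(235.5,213.5))):print(plane(n,u,.277))
"
```

```text
(array([ 0.497 , -0.142 ,  0.2745]), [0.0017, 0.0017])
[ 0.49945069 -0.13946224  0.277     ]
[ 0.49692788 -0.14625556  0.277     ]
[ 0.4089799  -0.15521915  0.277     ]
```

The handle's near end triangulates to (0.497, -0.142, 0.2745), against the expected (0.499, -0.142, 0.277). The hold is true, so I'll compute the insertion.

```bash
python3 -c "
from h import *
to((.4754,-.266,.243),99)
"
```

```text
t 5.78 tcp [ 0.4533 -0.1492  0.242 ] yaw 98.88 toolz [-0.0089 -0.0026 -1.    ] | shift [-0.0038 -0.1188 -0.0009] turn -0.12
```

Call:
jog_arm --motion '[[255,[-0.004,-0.004,-0.001],0],[255,[-0.004,-0.01,-0.001],0],[255,[-0.004,-0.018,-0.001],0],[255,[-0.004,-0.026,-0.001],0],[255,[-0.004,-0.034,-0.001],0],[255,[-0.004,-0.042,-0.001],0],[255,[-0.004,-0.048,-0.001],0],[255,[-0.004,-0.05,-0.001],0]]'

```text
time_s: 6.45
tcp_pos: [0.4651, -0.1994, 0.243]
ee_rot: [0.24, -3.123, 0.003]
contact_force: [0.6, 0.4, -2.3]
gripper_width: 0.114
```

```bash
python3 -c "
from h import *
snap('scene','s5.png');snap('side','d5.png')
to((.4754,-.266,.243),99);print(bot.state()['contact_force'])
a=cv2.imread('pics/s5.png')[100:220,155:275];b=cv2.imread('pics/d5.png')[190:310,230:350]
cv2.imwrite('pics/m5.png',cv2.resize(np.hstack([a,b]),None,fx=3,fy=3))
"
```

```text
t 6.55 tcp [ 0.4649 -0.1986  0.2429] yaw 98.82 toolz [-0.0091 -0.0023 -1.    ] | shift [-0.     -0.0682  0.    ] turn -0.18
[-0.02126662  0.19410752 -1.70832302]
```

View pics/m5.png

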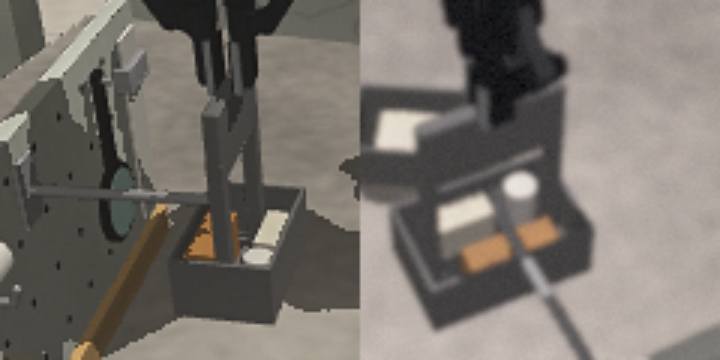

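The wire's end is entering the middle of the opening and there is no contact force. I'll continue.

Call:
jog_arm --motion '[[255,[0,-0.005,0],0],[255,[0,-0.014,0],0],[255,[0,-0.025,0],0],[255,[0,-0.036,0],0],[255,[0,-0.047,0],0],[255,[0,-0.057,0],0],[255,[0,-0.065,0],0],[255,[0,-0.068,0],0]]'

```text
time_s: 7.22
tcp_pos: [0.4755, -0.2675, 0.2429]
ee_rot: [0.239, -3.123, 0.003]
contact_force: [0.2, 0.0, -1.5]
gripper_width: 0.109
```

```bash
python3 -c "
from h import *
snap('scene','s6.png');snap('side','d6.png')
to((.4754,-.266,.21),99);print(bot.state()['contact_force'])
a=cv2.imread('pics/s6.png')[100:220,130:250];b=cv2.imread('pics/d6.png')[210:330,230:350]
cv2.imwrite('pics/m6.png',cv2.resize(np.hstack([a,b]),None,fx=3,fy=3))
"
```

```text
t 7.32 tcp [ 0.4753 -0.2664  0.2429] yaw 98.76 toolz [-0.0094 -0.0019 -1.    ] | shift [-0.0004  0.0004  0.0328] turn -0.24
[-0.28365239 -0.38509212 -3.04120535]
```

View pics/m6.png

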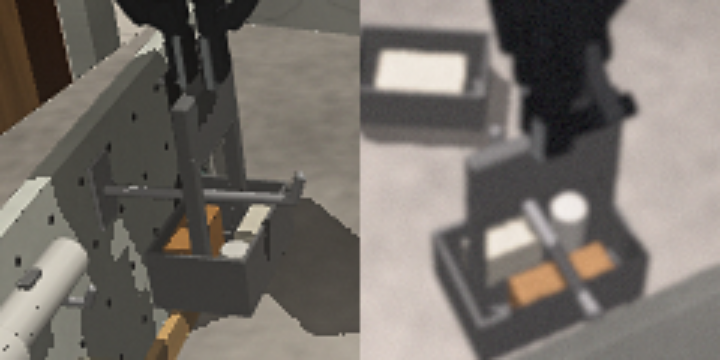

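The wire passes through the middle of the opening, with the turned-up tip beyond the grip board. I'll lower it now.

Call:
jog_arm --motion '[[255,[0,0,0.005],0],[255,[0,0,0.012],0],[255,[0,0,0.018],0],[255,[0,0,0.023],0],[255,[0,0,0.027],0],[255,[0,0,0.029],0],[255,[0,0,0.03],0],[255,[0,0,0.03],0]]'

```text
time_s: 7.98
tcp_pos: [0.475, -0.2663, 0.2126]
ee_rot: [0.239, -3.123, 0.001]
contact_force: [0.2, -0.2, -1.9]
gripper_width: 0.114
```

Call:
jog_arm --motion '[[255,[0,0,0.0005],0],[255,[0,0,0.001],0],[255,[0,0,0.0015],0],[255,[0,0,0.002],0],[255,[0,0,0.0025],0],[255,[0,0,0.003],0],[255,[0,0,0.003],0],[255,[0,0,0.003],0]]'

```text
time_s: 8.65
tcp_pos: [0.4749, -0.2663, 0.2095]
ee_rot: [0.239, -3.123, 0.001]
contact_force: [-0.5, -0.1, -1.6]
gripper_width: 0.114
```

Call:
jog_arm --motion '[[255,[0,0,0.0005],0],[255,[0,0,0.001],0],[255,[0,0,0.0015],0],[255,[0,0,0.002],0],[255,[0,0,0.002],0],[255,[0,0,0.002],0],[255,[0,0,0.002],0],[255,[0,0,0.002],0]]'

```text
time_s: 9.32
tcp_pos: [0.4752, -0.2666, 0.2083]
ee_rot: [0.239, -3.123, 0.002]
contact_force: [-0.5, 1.2, 4.4]
gripper_width: 0.114
```

```bash
python3 -c "
from h import *
snap('scene','s7.png');
to((.4754,-.266,.21),99);print(bot.state()['contact_force'])
a=cv2.imread('pics/s7.png')[110:210,140:240]
cv2.imwrite('pics/m7.png',cv2.resize(a,None,fx=6,fy=6,interpolation=0))
"
```

```text
t 9.37 tcp [ 0.4752 -0.2665  0.2083] yaw 98.77 toolz [-0.0089 -0.0022 -1.    ] | shift [-0.0002  0.0005 -0.0017] turn -0.23
[-1.76095071  0.20634203  3.99302412]
```

View pics/m7.png

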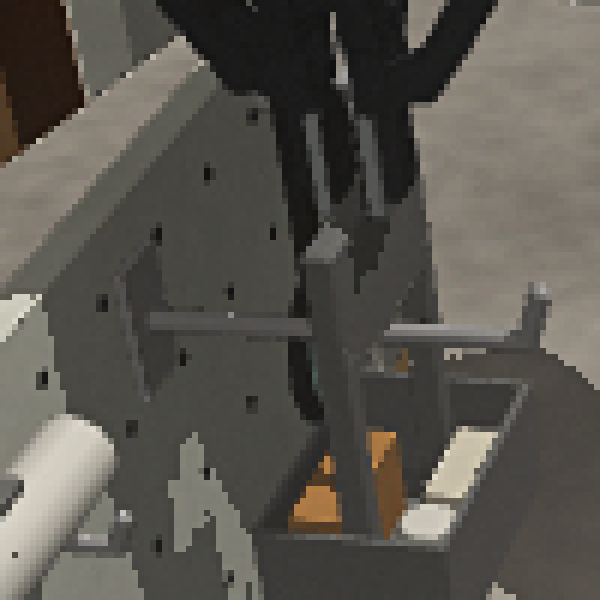

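Contact shows at TCP z ≈ 0.208: the force rose by about 6 N, so the handle is resting on the wire at mid-span. I'll release partway.

Call:
jog_arm --motion '[[220,[0,0,0],0],[210,[0,0,0],0],[200,[0,0,0],0],[190,[0,0,0],0],[180,[0,0,0],0],[170,[0,0,0],0],[160,[0,0,0],0],[160,[0,0,0],0]]'

```text
time_s: 10.03
tcp_pos: [0.4752, -0.2666, 0.2082]
ee_rot: [0.239, -3.123, 0.002]
contact_force: [-0.8, -1.2, 0.0]
gripper_width: 0.369
```

```bash
python3 -c "
from h import *
snap('scene','s8.png');snap('wrist','w8.png')
to((.4752,-.2665,.3),99);print(bot.state()['contact_force'])
a=cv2.imread('pics/s8.png')[100:220,140:260];b=cv2.imread('pics/w8.png')
cv2.imwrite('pics/m8.png',np.hstack([cv2.resize(a,(300,300)),cv2.resize(b,(400,300))]))
"
```

```text
t 10.13 tcp [ 0.4752 -0.2666  0.2083] yaw 98.76 toolz [-0.0089 -0.0023 -1.    ] | shift [ 0.0008  0.     -0.0917] turn -0.24
[-0.23263019  0.3320251   0.17458678]
```

View pics/m8.png

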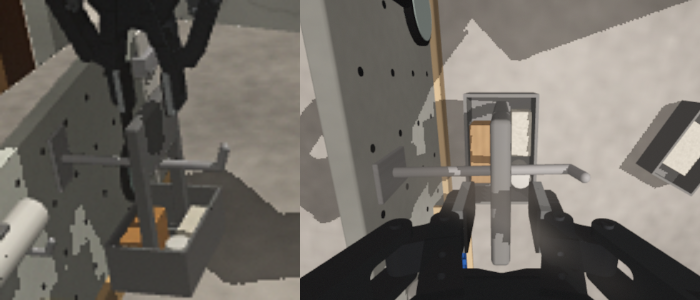

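The fingers are clear on both sides and the caddy hangs on the wire. I'll raise straight up.

Call:
jog_arm --motion '[[160,[0,0,-0.003],0],[160,[0,0,-0.01],0],[160,[0,0,-0.02],0],[160,[0,0,-0.035],0],[160,[0,0,-0.055],0],[160,[0,0,-0.075],0],[160,[0,0,-0.095],0],[160,[0,0,-0.105],0]]'

```text
time_s: 10.8
tcp_pos: [0.4775, -0.2673, 0.318]
ee_rot: [0.24, -3.128, 0.009]
contact_force: [-0.5, 0.6, 0.4]
gripper_width: 0.372
```

Call:
jog_arm --motion '[[160,[0,0,-0.01],0],[160,[0,0,-0.02],0],[160,[0,0,-0.02],0],[160,[0,0,-0.02],0],[160,[0,0,-0.02],0],[160,[0,0,-0.02],0],[160,[0,0,-0.02],0],[160,[0,0,-0.02],0]]'

```text
time_s: 11.47
tcp_pos: [0.4772, -0.2669, 0.3369]
ee_rot: [0.24, -3.127, 0.007]
contact_force: [0.1, 0.3, -0.2]
gripper_width: 0.375
```

```bash
python3 -c "
from h import *
snap('scene','s9.png');snap('side','d9.png');s,_=snap('wrist','w9.png')
print(s['time_s'],s['tcp_pos'],s['contact_force'])
a=cv2.imread('pics/s9.png')[110:230,130:250];b=cv2.imread('pics/d9.png')[210:330,220:340]
cv2.imwrite('pics/m9.png',cv2.resize(np.hstack([a,b]),None,fx=3.3,fy=3.3,interpolation=0))
"
```

```text
11.5667 [ 0.47738124 -0.26701944  0.33736778] [-0.34458853  0.49374792  0.86602167]
```

View pics/m9.png

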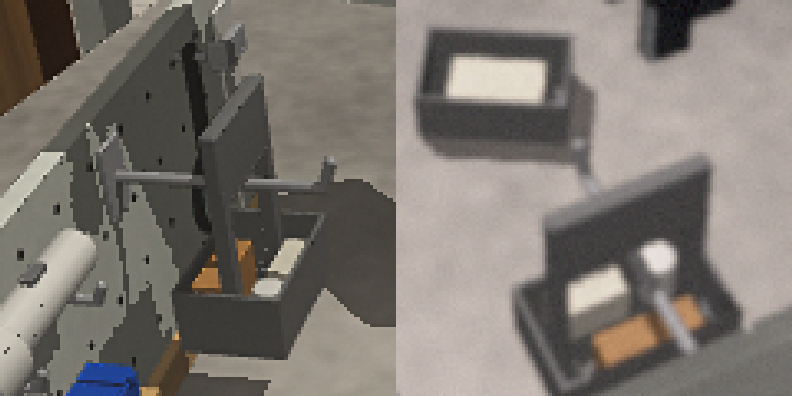

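View pics/w9.png

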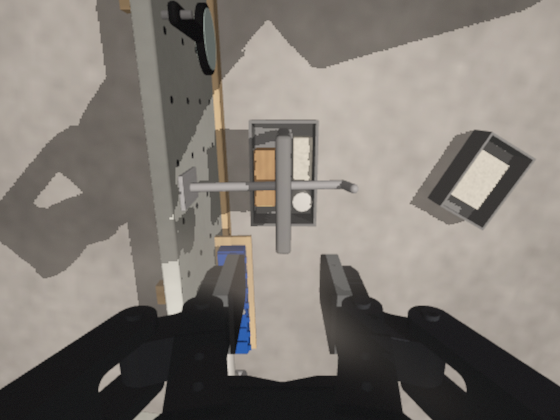

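```bash
python3 -c "
from h import *
s=bot.state()
N=[ray('scene',(195.2,151.5)),ray('side',(313.9,257.5)),ray('wrist',(284,252),s)]
F=[ray('scene',(208.2,134.5)),ray('side',(265.5,275.5)),ray('wrist',(285,137),s)]
for X in(N,F):print(tri(*X),tri(X[0],X[2])[0],tri(X[0],X[1])[0])
n,f=tri(*N)[0],tri(*F)[0];c=(n+f)/2-[0,0,.025]
p=np.array([.477,-.276]);u=np.array([.157,-.988]);v=np.array([.988,.157])
print('len',np.linalg.norm(n-f),'tilt',np.degrees(np.arcsin((n-f)[2]/np.linalg.norm(n-f))),'centre hook frame',(c[:2]-p)@u,(c[:2]-p)@v,c[2]-.194)
a=cv2.imread('pics/s9.png')[115:220,170:240]
b=cv2.imread('pics/d9.png')[245:340,245:325]
cv2.imwrite('pics/z9.png',np.hstack([cv2.resize(a,(400,600),interpolation=0),cv2.resize(b,(400,600),interpolation=0)]))
"
```

```text
(array([ 0.5185, -0.2574,  0.2425]), [0.0029, 0.0012, 0.0019]) [ 0.5184 -0.2568  0.2432] [ 0.5179 -0.2566  0.2419]
(array([ 0.4318, -0.2702,  0.2384]), [0.0009, 0.0017, 0.0016]) [ 0.4318 -0.2711  0.2372] [ 0.432  -0.269   0.2382]
len 0.08773562560328609 tilt 2.678481853656166 centre hook frame -0.012344049999999992 8.759999999998015e-05 0.021449999999999997
```

View pics/z9.png

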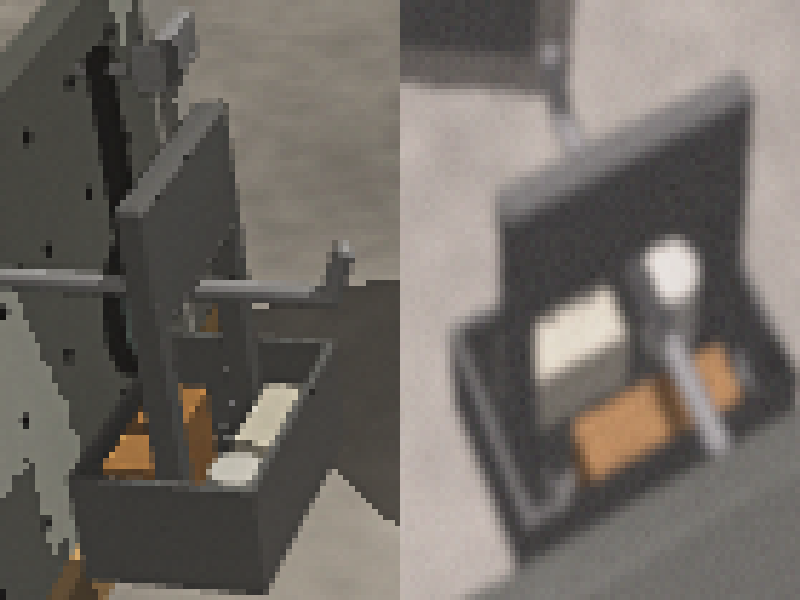

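It hangs 12 mm out from the seat, 0 mm sideways, with its centre 21 mm above the wire and 2.7° of tilt. I'll wait one call and check it is at rest.

Call:
jog_arm --motion '[[160,[0,0,-0.01],0],[160,[0,0,-0.02],0],[160,[0,0,-0.02],0],[160,[0,0,-0.02],0],[160,[0,0,-0.02],0],[160,[0,0,-0.02],0],[160,[0,0,-0.02],0],[160,[0,0,-0.02],0]]'

```text
time_s: 12.28
tcp_pos: [0.4774, -0.2668, 0.3571]
ee_rot: [0.24, -3.127, 0.007]
contact_force: [1.0, 0.3, -0.5]
gripper_width: 0.372
```

```bash
python3 -c "
from h import *
def tr(a,b,y,x,h,w):
    t=cv2.imread(a)[y:y+h,x:x+w];r=cv2.matchTemplate(cv2.imread(b),t,cv2.TM_CCOEFF_NORMED);_,m,_,l=cv2.minMaxLoc(r);return l[0]-x,l[1]-y,round(m,4)
for i in range(4): snap('scene',f'r{i}.png')
snap('side','d10.png')
print(tr('pics/s9.png','pics/r0.png',160,180,62,58))
for i in range(1,4):
  print(tr('pics/r0.png',f'pics/r{i}.png',160,180,62,58), cv2.absdiff(cv2.imread('pics/r0.png')[130:225,175:240],cv2.imread(f'pics/r{i}.png')[130:225,175:240]).mean())
print('tray,tin scene',tr('pics/scene0.png','pics/r3.png',218,295,58,60),tr('pics/scene0.png','pics/r3.png',238,422,42,46))
print(bot.state()['time_s'])
"
```

```text
(0, 0, 0.9881)
(0, 0, 0.9995) 0.8426990553306343
(0, 0, 0.9995) 0.8562483130904184
(0, 0, 0.9995) 0.8518758434547908
tray,tin scene (0, 0, 0.9943) (0, 0, 0.6518)
12.5333
```

```bash
python3 -c "
from h import *
print(bot.sign_off())"
```

```text
the job is handed in; nothing more can be done
None
```

The caddy now hangs by its handle on the long hook, and I handed the job in after about 12.5 s of the 42 s allowed. I gripped the grip board from above, carried the caddy upright to the hook's free end, slid it over the wire and lowered it. I then opened the fingers and raised them clear.

| Last check (three cameras) | Measured | Allowed |
|---|---|---|
| Handle centre along the hook | 12 mm out from the seat | 70 mm out to 60 mm in |
| Handle centre sideways of the wire | 0 mm | 25 mm |
| Handle centre above the top of the wire | about 21 mm | 10–40 mm |
| Sideways lean of the caddy | about 2.7° | 17° |

- **At rest:** four successive pictures showed no movement of the caddy, and its contents are still inside.
- **Robot clear:** the fingers ended about 0.1 m above the handle, and the force reading was within about 1 N of zero, its usual noise.
- **Bystanders:** the tray and the tin showed no shift in the scene view. The tin's image match was weak (0.65), which I put down to the arm's shadow having moved off it.
- **Weaker points:** the three views agree to about 3 mm on the handle, and its measured length came out at 88 mm instead of 92 mm. I did not measure forward or backward lean along the hook; it only looks upright in the pictures.

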